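# Fasten the filter cassette's cover with a push rivet

### The arm

A 6-joint arm with a two-finger parallel gripper is mounted at the origin on a cart in front of the work surface, level with it; the furniture and walls round the work are solid. World frame = base frame: x ahead of the robot, y to its left, z up, the work surface at z = 0. Lengths are in mm, angles in degrees, forces in N, time in s.
With the tool pointing down it reaches from about 300 to 850 mm from the base axis. Payload 4.2 kg.
Tool frame: the origin (TCP) lies at the very end of the fingers, on their centre line; the grasp point (between the pads) lies 19 mm behind it (env.grasp_offset is the distance from the TCP to the grasp point, in mm); z points along the fingers, y is the line along which they close (so a half turn about z gives the same grasp; the last joint's range is limited). The gripper opens to 91 mm and grips with 3 to 60 N. Pads are 32 mm wide; open, the fingers measure 118 mm over their backs; the gripper's body (76 mm by 178 mm) begins 60 mm behind the grasp point.
Start: joints at [-66.177, 18.312, 89.639, -0, 72.044, -1.146], TCP at [242.733, -521.271, 213.976] pointing down, gripper open.
Joint ranges: [-177.97, 177.97], [-48.28, 115.42], [12.27, 149.76], [-77.06, 257.06], [2.81, 150.46], [-146.56, 146.56]. Speed limits (degrees/s): [147.25, 147.25, 180, 180, 180, 180].

### API

Orientations are given as [roll, pitch, yaw] about the fixed x, y, z axes, in that order (R = Rz(yaw) Ry(pitch) Rx(roll)).
In Python, from workcell import env, eyes gives the robot as it stands.
- The arm moves only by the tool send_rows, never from a script. Its arguments are lists of equal length, an entry for each row: "grip": the opening, from -1 (shut) to 1 (fully open), so that 0 is half open; "xyz": the shift along the world's x, y, z in m, a list of three; "yaw": the turn about the world's z in degrees. A call has 1 to 8 rows; each row is the pose to reach, as a shift and turn from the pose commanded when the call began; what a row does not reach only later rows make up. A row lasts 1/12 s, in which the tool goes at most 41.7 mm and 7.16 degrees, less where a joint would pass 70% of its speed; a pose out of reach is approached as far as the arm can. A call with a gripper value outside its range is refused whole. The fingers move at their own pace and stop on an object; "grip_force" is the grip in N (left out, the last holds). Time passes only in rows, so rows that repeat a pose let the fingers close. It gives the time, the measured TCP pose, the force, the opening and the grip force at its end, in the units of the state.
- env.state(): the state, without advancing time (a new reading comes with each control period).
- eyes.grab_frame(name): name is "scene" or "top" or "wrist"; returns a dict with "frame" (480x640x3 uint8, red, green, blue), "fx", "fy", "cx", "cy" (pixels), "pose" (4x4, takes a point from camera to world coordinates). Camera axes: x right, y down, z forward; pixel columns grow to the right and rows downward; lengths in mm; the calibration is good to about 2 mm. A picture is of the moment at which its call begins. There is no depth.
- env.job_done(): hands the job in; it is judged then, once.
The state is a dict: "time_s": time; "qpos": joint angles; "qvel": joint speeds; "effort": joint torques, N m; "ee_pos": TCP position; "ee_rot": TCP orientation; "force": force on the tool from outside, world axes, zero at the start; "torque": the same for the moment, N m; "gripper_width": finger opening in mm; "gripper_force": force on a finger pad.
Only numpy, scipy, OpenCV 4.12 (cv2) and the standard library are available. Lean on these libraries where they do the work, as an engineer would, in place of code of your own. Each camera call takes 0.05 s, during which the arm holds its last target. There are 200 camera calls.

### The job

The grille cover of the hood's filter cassette still lacks one fastener: take the unused push rivet (the one in the strip whose pin stands up), seat it in the cover's empty hole with its flange flat on the cover and let go with the pin still up, then press the pin fully home, flush with the rivet's head, and bear on it with about 15 N so that the legs lock. Press no harder, for the cover lies on soft foam and cracks if it is shoved; leave the rivet fastened there, and leave the spent rivet, the mug and the glass where they are.

Things in the scene. Friction and masses are not known exactly. Their poses are not given: they have to be found in the camera images.
- rivet: Unused push rivet, black plastic, round about z (up), 40 g, upright in a hole of the strip, flange on its top. Origin: centre of the flange's underside. Flange 26 mm across, z 0 to 3 mm; above it the head to grip, 20 mm across, z 3 to 15 mm; below it a shank 12 mm across, 16 mm long, its last 6 mm tapering to 6 mm at the tip. A grey pin, 11 mm across, stands 7 mm out of the head.
- pin (a joint): How far the rivet's pin is pressed in, m: 0 = 7 mm proud of the head, 0.007 = flush with the head's top. Friction holds it where it is left. It moves at about 11 N and slides at about that force; once it is home the force climbs as the cover's foam is squeezed further; the legs lock when the home pin is borne on with 13 N or more.
- pin_top (a point): Centre of the pin's top face: 22 mm above the rivet's origin with the pin up, 15 mm with the pin home.
- cover: White plastic grille, 192 x 120 x 5 mm, on the cassette. Origin: centre of its underside; x along its length, z up. A rivet pressed home stands in its +x end; the empty hole is in its -x end. Its top rests at 37 mm over the worktop. Pressed, it sinks straight into its foam, by an unseen amount that differs each time (at 15 N between 1 and 9 mm), and comes back when let go. Over 18 N cracks it.
- cassette: Grey open frame of the filter cassette, 206 x 136 mm, rim 34 mm high, fixed on the worktop at any yaw; origin: centre of its underside; axes as the cover's.
- cover_hole (a point): Centre of the empty hole, in the plane of the cover's top face; z up. Round through hole 14 mm across, with free space below; 70 mm from the cover's centre. The rivet is seated when its origin lies here.
- strip: Grey plastic strip, 45 x 120 x 26 mm (x, y, z), fixed on the worktop; origin: centre of its underside. Two holes 14 mm across and 21 mm deep in its top, 35 mm either side of the centre along its y. They hold the unused and the spent rivet, either way round.
- spent_rivet: A spent rivet of the same size and origin, its pin flush with its head; in the strip's other hole. Not to be used or moved.
- mug: Cream mug, 71 mm across, 85 mm high, standing to the right of the strip; origin: centre of its underside. Bystander.
- glass: Clear glass, 69 mm across, 104 mm high, standing beyond the strip; origin: centre of its underside. Bystander.

How it is judged (in metres and radians):
On the way, in this order (a step that is already met when the one before it is completed fails the run):
1. the rivet stands in the cover's empty hole, flange on the cover, let go, its pin still up (pressed in less than 2 mm) (horizontal distance between rivet and cover_hole below 0.003 m and z of rivet in the frame of cover_hole between -0.002 and 0.0018 m and angle between the z axis of rivet and the z axis of cover_hole, either way round below 0.1 rad and contact force between the fingers and rivet below 0.1 N and value of joint pin below 0.002 m), for 0.2 s.
2. the pin is pressed home (at least 6.3 of 7 mm) with the rivet seated, and borne on with over 13 N so that its legs lock (horizontal distance between rivet and cover_hole below 0.003 m and z of rivet in the frame of cover_hole below 0.0018 m and value of joint pin above 0.0063 m and contact force between the fingers and rivet above 13 N), for 0.05 s.
At the end, for the whole second after the job is handed in: The rivet is at rest and let go in the cover's hole, centred to 3 mm, its flange within 2 mm of the cover's top and square to it within 0.1 rad, its pin pressed in at least 6.3 of 7 mm (horizontal distance between rivet and cover_hole below 0.003 m and z of rivet in the frame of cover_hole between -0.002 and 0.0018 m and angle between the z axis of rivet and the z axis of cover_hole, either way round below 0.1 rad and contact force between the fingers and rivet below 0.1 N and value of joint pin above 0.0063 m and linear speed of rivet below 0.02 m/s); the robot touches nothing.
It fails at once if a rivet is pressed on the cover with more than 18 N: it cracks (contact force between rivet and cover above 18 N).
It fails at once if the gripper shoves the cover with more than 18 N (contact force between the fingers and cover above 18 N).
It fails at once if the spent rivet is taken or moved more than 10 mm (distance of spent_rivet from where it was at the start of the episode above 0.01 m).
It fails at once if the mug is moved more than 30 mm (distance of mug from where it was at the start of the episode above 0.03 m).
It fails at once if the glass is moved more than 30 mm (distance of glass from where it was at the start of the episode above 0.03 m).
It also fails if it takes over 42 s, if anything falls off the work surface, if the arm or the gripper's body presses on something with over 40 N, if the wrist force passes 120 N, or if a joint passes its speed limit or range.

## Working session

There is one attempt and no reset: what is moved stays moved. The work goes in short steps, Python scripts to look and compute and a tool call to move; the robot and the scene stay as the last step left them, time stands still between calls to the robot, and variables do not carry over. Pictures are saved under pics/ and viewed, at most 12 in all, crops included, and the job is handed in when it is done.

Besides the shell and the picture viewer there is one more tool, called after "Request:" as a command line: name --pt "numbers of a row" for each row, then --argument value for the rest. send_rows: Moves the arm, as the interface text tells. Its arguments: {"type":"object","properties":{"grip":{"type":"array"},"xyz":{"type":"array"},"yaw":{"type":"array"},"grip_force":{"type":"number"}},"required":["grip","xyz","yaw"]}

```bash
mkdir -p pics; ls
cat > h.py <<'E'
import numpy as np, cv2
from workcell import env, eyes
def grab(n, save=None):
    d=eyes.grab_frame(n); d['pose']=np.array(d['pose'])
    if save: cv2.imwrite('pics/'+save, d['frame'][:,:,::-1])
    return d
def ray(d,u,v,z):
    P=d['pose']; r=P[:3,:3]@np.array([(u-d['cx'])/d['fx'],(v-d['cy'])/d['fy'],1]); o=P[:3,3]
    return o+r*(z-o[2])/r[2]
def proj(d,p):
    P=d['pose']; q=P[:3,:3].T@(np.array(p)-P[:3,3]); return d['fx']*q[0]/q[2]+d['cx'], d['fy']*q[1]/q[2]+d['cy']
E
python3 - <<'E'
from h import *
t=grab('top','top1.png'); s=grab('scene','scene1.png')
for d in (t,s): print(d['fx'],d['cx'],d['cy'],d['pose'].round(3))
s=env.state(); print(s['time_s'],s['ee_pos'],s['ee_rot'],s['force'],s['gripper_width'],env.grasp_offset)
E
```

```text
pics
516.3117838474808 317.87871967877754 247.50760110013638 [[ 3.000000e-03 -9.930000e-01  1.160000e-01  4.671660e+02]
 [-1.000000e+00 -2.000000e-03  5.000000e-03 -1.243830e+02]
 [-5.000000e-03 -1.160000e-01 -9.930000e-01  1.035494e+03]
 [ 0.000000e+00  0.000000e+00  0.000000e+00  1.000000e+00]]
584.3590567274192 321.78356815513496 240.29847745944502 [[-6.86000e-01 -4.46000e-01  5.74000e-01 -1.52085e+02]
 [-7.27000e-01  4.00000e-01 -5.58000e-01  5.92922e+02]
 [ 1.90000e-02 -8.00000e-01 -5.99000e-01  8.00303e+02]
 [ 0.00000e+00  0.00000e+00  0.00000e+00  1.00000e+00]]
0.1 [ 242.56761114 -520.83483797  213.20481159] [-1.79909551e+02 -1.86933569e-03  2.49718097e+01] [-0.12175234 -0.24018319 -0.16485952] 91.0560119858217 18.8
```

View pics/top1.png

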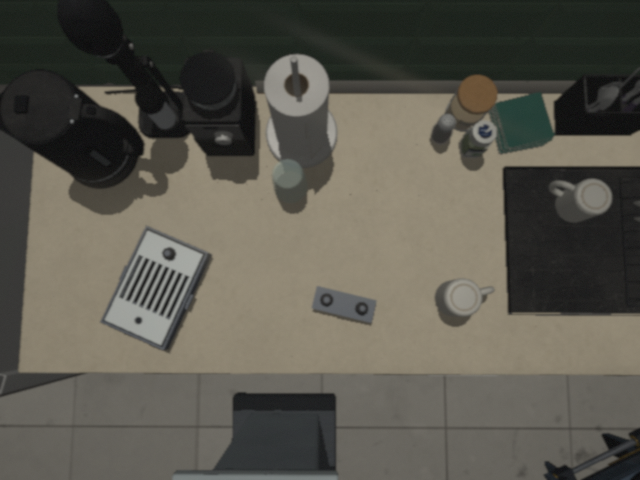

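View pics/scene1.png

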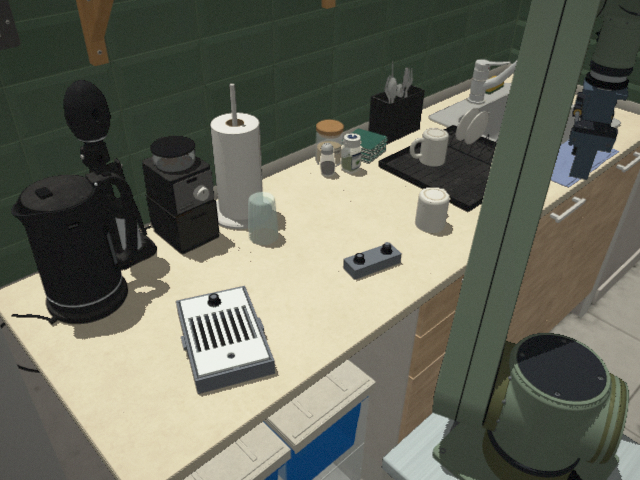

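The top view shows the strip rivets at about (327,299) and (362,308), the cover's empty hole at (138,320) and the fitted rivet at (169,254). In the scene view the rivets are at (360,258) and (387,247). Next I'll zoom in to see which pin is up.

Run:
```python
from h import *
t=cv2.imread('pics/top1.png'); s=cv2.imread('pics/scene1.png')
a=cv2.resize(s[225:285,330:415],None,fx=4.7,fy=4.7,interpolation=cv2.INTER_CUBIC)
b=cv2.resize(t[275:335,302:387],None,fx=4.7,fy=4.7,interpolation=cv2.INTER_CUBIC)
c=np.hstack([a,b]); cv2.imwrite('pics/crop1.png',np.clip(c*1.6,0,255).astype(np.uint8))
d=grab('top'); g=cv2.cvtColor(d['frame'],cv2.COLOR_RGB2GRAY)
def blob(u,v,r,th,zz):
    w=g[v-r:v+r+1,u-r:u+r+1]; m=(w<th).astype(np.uint8)
    n,l,st,ce=cv2.connectedComponentsWithStats(m); k=1+np.argmax(st[1:,4]); 
    uu,vv=ce[k]+[u-r,v-r]; print((u,v),w.min(),st[k],uu,vv,ray(d,uu,vv,zz).round(1))
for th in (50,70): blob(327,299,9,th,36); blob(362,308,9,th,36)
for th in (90,): blob(138,320,7,th,36); blob(169,254,10,th,47)
hsv=cv2.cvtColor(d['frame'],cv2.COLOR_RGB2HSV)
print(hsv[300,345],hsv[310,150],hsv[345,250])
```

```text
(327, 299) 42 [ 4 10 10  6 18] 326.8888888888889 303.3333333333333 [ 475.7 -137.1   36. ]
(362, 308) 35 [ 3  7 11  9 34] 359.97058823529414 311.05882352941177 [ 461.1 -200.6   36. ]
(327, 299) 42 [ 2  4 13 13 91] 326.13186813186815 299.9010989010989 [ 482.2 -135.6   36. ]
(362, 308) 35 [  2   3  13  14 110] 361.23636363636365 308.4818181818182 [ 466.  -203.1   36. ]
(138, 320) 44 [ 4  5  6  6 27] 137.88888888888889 320.1111111111111 [442.6 225.9  36. ]
(169, 254) 35 [  4   4  12  12 105] 169.0095238095238 253.67619047619047 [569.9 167.4  47. ]
[108  13 102] [ 45   7 150] [ 21  49 140]
```

View pics/crop1.png

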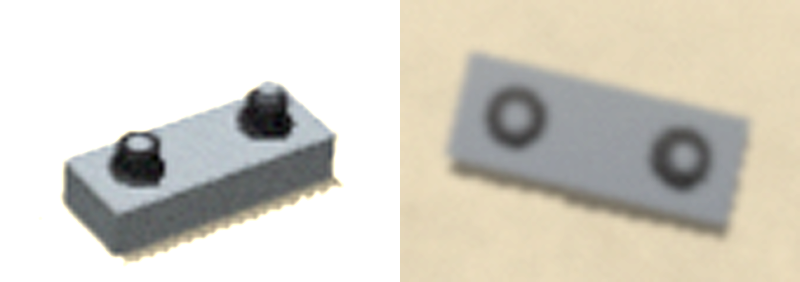

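The rivet at (361,308) in the top view (about x 466, y −203) shows a standing nub, so it looks like the unused one. I'll move above it and check from near.

Request:
send_rows --grip '[0.2,0.2,0.2,0.2,0.2,0.2,0.2,0.2]' --pt "0.028 0.04 0" --pt "0.056 0.08 0" --pt "0.084 0.12 0" --pt "0.112 0.16 0" --pt "0.14 0.2 0" --pt "0.168 0.238 0" --pt "0.196 0.278 0" --pt "0.2 0.318 0" --yaw '[6.5,13,19.5,26,32.5,39,45.5,51.6]'

```text
time_s: 0.82
ee_pos: [428.1, -242.8, 213.8]
ee_rot: [179.9, 0.0, 76.9]
force: [0.4, -0.2, 0.6]
gripper_width: 54.7
gripper_force: 0.0
```

Request:
send_rows --grip '[0.2,0.2,0.2]' --pt "0.0 0 -0.03" --pt "0.0 0 -0.03" --pt "0 0 -0.03" --yaw '[0,0,0]'

```text
time_s: 1.07
ee_pos: [425.3, -243.4, 183.0]
ee_rot: [-179.8, -0.0, 76.6]
force: [-0.7, 0.2, 0.2]
gripper_width: 54.4
gripper_force: 0.0
```

Run:
```python
from h import *
d=grab('wrist','w1.png'); s=env.state(); print(s['time_s'],s['ee_pos'],s['ee_rot'],s['gripper_width'],s['force'])
print(d['fx'],d['pose'].round(2)); print(proj(d,[466,-203,44]),proj(d,[482,-136,40]),proj(d,[466,-203,26]))
```

```text
1.1167 [ 425.91420209 -244.59135944  184.05980605] [-1.79944772e+02  5.04711651e-03  7.65310966e+01] 54.83655284232003 [-0.095632   -0.04912722 -0.81544504]
360.11293631410825 [[ 9.7000e-01 -2.2000e-01 -6.0000e-02  4.4374e+02]
 [-2.3000e-01 -9.4000e-01 -2.6000e-01 -1.7273e+02]
 [-0.0000e+00  2.6000e-01 -9.6000e-01  3.5318e+02]
 [ 0.0000e+00  0.0000e+00  0.0000e+00  1.0000e+00]]
(np.float64(356.8129019275121), np.float64(172.37818974726324)) (np.float64(358.6306584787889), np.float64(85.20267883448275)) (np.float64(354.98626668183823), np.float64(170.7714887595366))
```

View pics/w1.png

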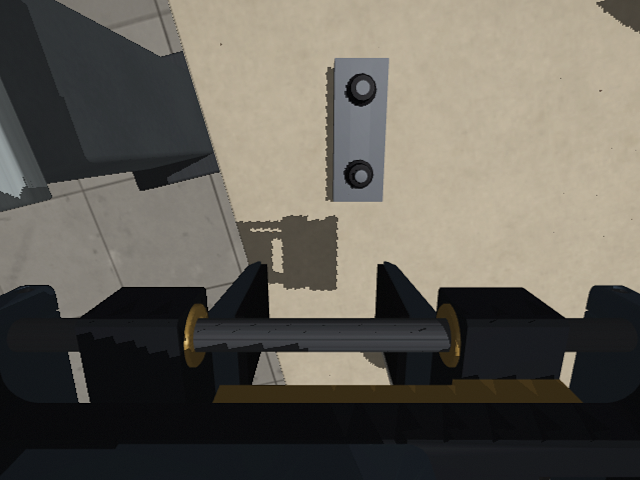

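The wrist view shows the strip with rivets at (362,89) and (359,175). I'll zoom in to settle which pin is up.

Run:
```python
from h import *
w=cv2.imread('pics/w1.png'); s=cv2.imread('pics/scene1.png')
f=lambda i,u,v,r:cv2.resize(i[v-r:v+r,u-r:u+r],(390,390),interpolation=cv2.INTER_NEAREST)
c=np.hstack([f(w,362,89,20),f(w,359,175,20)])
cv2.imwrite('pics/crop2.png',np.clip(c*1.5,0,255).astype(np.uint8))
g=grab('wrist'); h=cv2.cvtColor(g['frame'],cv2.COLOR_RGB2GRAY)
for u,v in((362,89),(359,175)):
    x=h[v-14:v+15,u-14:u+15]; m=((x>85)&(x<255)).astype(np.uint8)
    print(x[::2,::2])
```

```text
[[124  80  16  17  43  45  47  47  49  43  29 127 125 124 124]
 [ 80  17  20  47  44  45  45  45  47  48  55  44 126 124 124]
 [ 14   5  43  43  44  84 127 119  63  48  50  48  99 126 124]
 [ 17  32  44  41 115 128 126 126 128  85  50  51  29 116 124]
 [  5  43  42  60 128 125 127 125 127 131  55  50  30 112 125]
 [  2  42  43  89 126 126 126 125 126 129  64  50  39 103 125]
 [  4  42  42 105 125 125 125 125 126 129  60  52  37  51 125]
 [  3  42  43  66 127 125 125 126 128 113  47  51  34  54 125]
 [  4  34  43  42 106 127 126 128 127  58  50  54  28 106 122]
 [  7   3  44  44  42  52 102  79  43  48  50  32  26 117 122]
 [  7   7  24  44  45  45  45  46  46  49  36  25  23 126 121]
 [  8   5   6   5  43  45  47  48  51  23  24  24 110 123 122]
 [  4   5   9   7   5   4   1   6   7  23  23  78 123 122 122]
 [130   9   6   5   6   7   9  10  22  19  61 124 121 122 122]
 [121 131  52  15  19  18  17  15  47 113 129 122 121 121 122]]
[[115  36  10  28  29  35  33  29  38  39  36  98 115 116 116]
 [112  14  23  23   5  25  40  48  35  12  37  29 117 116 114]
 [ 58  21   4  12  40  42  40  42  43  46  37  32  48 116 115]
 [ 17   6  10  40  37  39  37  40  39  42  43  33  31 102 115]
 [  7   5  34  36  37  29  99 132 120  62  40  42  32  98 116]
 [  8  12  36  33  29 113 120 120 124 129  53  40  27  47 116]
 [  8  10  34   5  61 116 115 117 119 121  80  37  32  36 116]
 [  6  12  34   4  80 110 112 113 115 117  83  37  28  98 115]
 [  3   6  33  16  37 109 108 111 111 115  61  36  21 102 114]
 [ 13   5  24  32  18  75 106 108 107  73  32  35  19 115 112]
 [ 46   5   7  32  30  31   7  29  26  31  32  22 104 113 113]
 [115  40  15   5  26  30  31  30  31  32  17 104 113 111 112]
 [109 113  65  12  11   5   6  19  12  32 107 112 112 112 112]
 [109 110  72 118  99  94  39  61 120 116 114 111 112 113 112]
 [109 110 111 111 111 111 112 113 111 112 112 111 111 112 113]]
```

View pics/crop2.png

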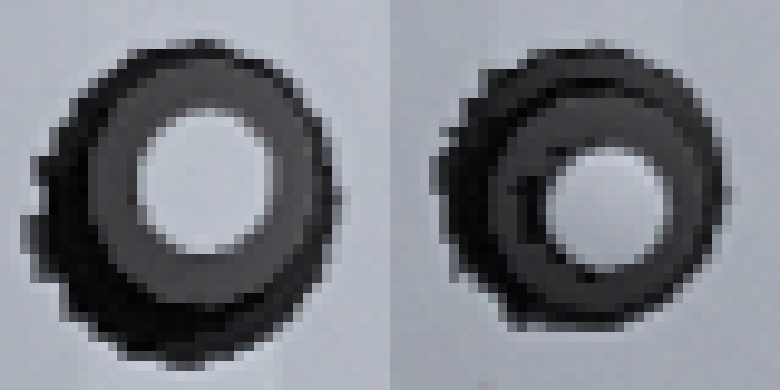

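The near rivet at (359,175) has a pin that casts a shadow crescent on its head and sits off-centre, so its pin is up. The far one at (362,89) is flush and concentric, so it is spent. I'll localise the pin disc, refine the hole, and go above the rivet.

```bash
cat >> h.py <<'E'
def blob(d,u,v,r,f,z):
    u,v=int(round(u)),int(round(v)); g=cv2.cvtColor(d['frame'],cv2.COLOR_RGB2GRAY); w=g[v-r:v+r+1,u-r:u+r+1]
    n,l,st,ce=cv2.connectedComponentsWithStats(f(w).astype(np.uint8))
    k=l[tuple(np.array(w.shape)//2)]; 
    if k==0: print('no'); return
    a,b=ce[k]+[u-r,v-r]; p=ray(d,a,b,z); print(st[k],a.round(1),b.round(1),p.round(1)); return p
E
python3 - <<'E'
from h import *
s=env.state(); print(s['ee_pos'])
w=grab('wrist'); blob(w,361,177,9,lambda x:x>75,48); blob(w,362,89,9,lambda x:x>75,41)
t=grab('top'); g=cv2.cvtColor(t['frame'],cv2.COLOR_RGB2GRAY); print(g[300:316,354:370])
blob(t,362,308,7,lambda x:x>60,48)
E
```

```text
[ 426.28968974 -245.26203959  184.70189325]
[  0   0  13  12 119] 358.3 173.5 [ 468.4 -206.2   48. ]
[  0   0  14  13 154] 359.6 85.6 [ 484.6 -138.6   41. ]
[[106 106 105 104 104 103 104 104 104 103 103 104 104 104 106 105]
 [104 105 104 102  99  95  96  94  94  95  97 100 103 103 103 104]
 [105 104 100  95  86  78  72  71  73  75  82  92  98 102 103 103]
 [104 101  93  83  71  57  55  52  53  56  62  74  88  98 102 103]
 [103  94  83  67  58  52  53  54  54  53  54  58  73  89  99 102]
 [100  88  68  55  50  56  62  70  73  69  59  54  61  76  92 102]
 [ 97  80  60  48  52  61  77  89  94  87  73  60  55  67  87  99]
 [ 95  76  55  48  53  67  86  98 102  97  87  70  56  64  85  98]
 [ 91  72  54  49  53  69  89 100 103 100  89  73  57  62  85  98]
 [ 91  71  50  45  51  64  83  95  98  95  85  67  55  62  85  98]
 [ 94  75  53  41  45  55  71  84  88  84  74  57  52  67  86  98]
 [ 97  82  62  45  42  46  54  63  65  64  57  50  52  72  90  99]
 [ 99  92  78  58  44  41  43  43  46  46  43  46  59  80  95 100]
 [102 100  92  76  57  43  39  37  38  38  46  59  72  89  99 102]
 [103 102 100  92  79  64  51  44  43  47  62  79  89  97 101 102]
 [103 103 102  99  94  88  78  70  68  73  83  95  99 101 102 102]]
[ 4  4  7  7 39] 361.9 307.9 [ 467.2 -203.4   48. ]
```

Request:
send_rows --grip '[0.2,0.2,0.2,0.2,0.2]' --pt "0.02 0.02 -0.02" --pt "0.0415 0.04 -0.05" --pt "0.0415 0.04 -0.08" --pt "0.0415 0.04 -0.08" --pt "0.0415 0.04 -0.08" --yaw '[0,0,0,0,0]'

```text
time_s: 1.68
ee_pos: [466.9, -204.7, 103.7]
ee_rot: [-179.9, -0.0, 76.5]
force: [0.2, 0.4, 1.5]
gripper_width: 55.2
gripper_force: 0.0
```

Run:
```python
from h import *
P=[]
for i in range(4): w=grab('wrist','w2.png' if i==0 else None); P.append(env.state()['ee_pos'])
P=np.array(P); print(P.mean(0).round(2),P.std(0).round(2),env.state()['ee_rot'])
print(proj(w,[467.5,-205,48]),proj(w,P.mean(0)), w['pose'][:3,3])
```

```text
[ 468.45 -205.53  105.78] [0.27 0.12 0.42] [1.79768158e+02 5.03060775e-02 7.64853983e+01]
(np.float64(317.866281535353), np.float64(255.87530521038542)) (np.float64(319.2537624632532), np.float64(290.9407974496681)) [ 486.0861986  -134.40492092  276.1823596 ]
```

View pics/w2.png

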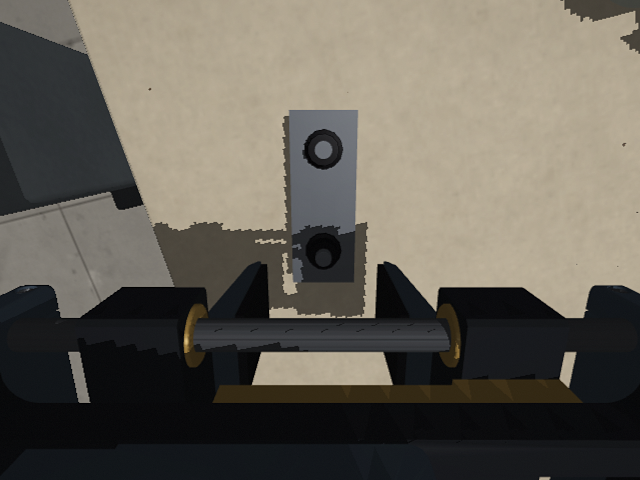

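The unused pin shows as a disc at about (323,259), in the gripper's shadow. The fingers straddle column 322, so closing is well centred.

Run:
```python
from h import *
w=grab('wrist'); g=cv2.cvtColor(w['frame'],cv2.COLOR_RGB2GRAY); print(g[230:274:2,302:346:2])
print(w['cx'],w['cy']); print(ray(w,323,258.5,48),ray(w,323.5,149.5,41))
```

```text
[[ 36  37  37  36  36  36  37  36  35  34  35  36  36  35  35  35  36  33
  103 102 103  97]
 [ 37  36  37  36  37  35  11   5   3   7   7   7  32  35  37  37  37  35
   83  30  32  35]
 [ 37  36  37  37  24   7  10  11  10  12  12  12   9   6  16  37  37  37
   36  37  37  38]
 [ 36  37  37   9   8  10   9   9   8   5   7  11   9  10   8  20  38  36
   37  37  36  36]
 [ 36  38  14   9   9   9   5   7   5   5   6   4   7   7   9   7  29  37
   37  37  36  38]
 [ 37  32   5   8   4   4   6   6   5   6   6   3   4   5   7   8   6  32
   36  35  36  36]
 [ 38   9   6   7   6   7   8   7   9   8   8   7   6   6   5   7   5  14
   37  36  36  35]
 [ 29   5   7   4   6   7   7   7   6   8   6   6   6   7   5   7   8   9
   36  35  36  36]
 [ 21   6   5   6   6   8   8   8   7  11   7   8   6   5   8   7   6   4
   32  36  35  36]
 [ 21   3   5   5   8   6   9  29  30  32  32  25   8   6   7   6   5   6
   30  36  36  36]
 [ 27   5   7   8   8   6  29  32  37  39  34  30  24   6   6   7   5   6
   32  36  36  36]
 [ 27   4   7   6   6  19  34  35  36  36  37  36  32   9   7   7   6   5
   
[... 372 characters left out ...]
35  36  37  35]
 [ 36  36  36  27   5   5  27  35  34  36  35  36  12   6   9  35  36  36
   36  35  36  36]
 [ 35  36  36  36  29   5   4  10  25  34  20   9   4   6  34  34  36  35
   37  35  35  35]
 [ 35  36  36  36  35  37  13   7   5   5   6  10  22  37  35  35  36  35
   36  35  36  34]
 [ 34  34  36  36  35  36  35  37  36  37  37  36  35  35  34  35  36  35
   34  35  35  36]
 [ 33  34  35  35  35  34  35  36  35  35  35  34  34  36  36  34  36  35
   35  35  36  36]
 [ 35  35  34  35  35  35  35  35  35  35  36  34  35  35  35  35  36  36
   36  35  35  35]]
321.82359554109587 241.34505712341286
[ 470.35775797 -207.45429963   48.        ] [ 487.06647824 -139.24578695   41.        ]
```

Run:
```python
from h import *
for i in range(6):
    w=grab('wrist'); s=env.state(); g=cv2.cvtColor(w['frame'],cv2.COLOR_RGB2GRAY)[246:268,310:331]
    m=(g>20)*1.; vv,uu=np.nonzero(m); u,v=uu.mean()+310,vv.mean()+246
    print(np.round(s['ee_pos'],1),w['pose'][:3,3].round(1),u.round(1),v.round(1),ray(w,u,v,48).round(1),np.round(s['force'],1))
```

```text
[ 468.3 -205.1  105.6] [ 485.9 -134.1  276. ] 319.9 257.0 [ 468.4 -205.7   48. ] [ 0.3 -0.   0.8]
[ 468.2 -204.9  105.3] [ 485.8 -133.9  275.7] 320.2 257.1 [ 468.5 -205.4   48. ] [-0.1 -0.3 -1.1]
[ 468.  -204.7  105. ] [ 485.7 -133.7  275.4] 320.3 257.4 [ 468.3 -205.3   48. ] [ 0.1  0.2 -0.1]
[ 468.  -204.5  104.8] [ 485.7 -133.6  275.1] 320.7 257.6 [ 468.4 -205.2   48. ] [ 0.6 -0.6  0. ]
[ 467.8 -204.4  104.5] [ 485.6 -133.5  274.9] 321.0 257.9 [ 468.4 -205.2   48. ] [ 0.2  0.5 -0.3]
[ 467.8 -204.3  104.4] [ 485.6 -133.4  274.7] 321.2 257.9 [ 468.4 -205.1   48. ] [0.1 0.2 0.4]
```

Request:
send_rows --grip '[0.2,0.2,0.2,0.2,0.2,0.2,0.2,0.2]' --pt "0.0007 -0.0007 -0.025" --pt "0.0007 -0.0007 -0.045" --pt "0.0007 -0.0007 -0.06" --pt "0.0007 -0.0007 -0.067" --pt "0.0007 -0.0007 -0.07" --pt "0.0007 -0.0007 -0.072" --pt "0.0007 -0.0007 -0.0725" --pt "0.0007 -0.0007 -0.0725" --yaw '[0,0,0,0,0,0,0,0]'

```text
time_s: 2.9
ee_pos: [469.0, -205.1, 32.2]
ee_rot: [179.9, 0.0, 76.6]
force: [0.7, 0.6, -0.2]
gripper_width: 54.9
gripper_force: 0.0
```

Request:
send_rows --grip '[0.2,0.2,0.2,0.2]' --pt "0 0 0" --pt "0 0 0" --pt "0 0 0" --pt "0 0 0" --yaw '[0,0,0,0]'

```text
time_s: 3.23
ee_pos: [468.6, -205.0, 31.8]
ee_rot: [180.0, 0.0, 76.6]
force: [0.2, 0.2, 0.2]
gripper_width: 54.6
gripper_force: 0.0
```

Now I'll close on the head.

Request:
send_rows --grip '[-0.3,-0.7,-1,-1,-1,-1,-1,-1]' --grip_force 25 --pt "0 0 0" --pt "0 0 0" --pt "0 0 0" --pt "0 0 0" --pt "0 0 0" --pt "0 0 0" --pt "0 0 0" --pt "0 0 0" --yaw '[0,0,0,0,0,0,0,0]'

```text
time_s: 3.9
ee_pos: [468.4, -204.9, 31.5]
ee_rot: [180.0, 0.0, 76.6]
force: [0.5, -0.1, -0.2]
gripper_width: 18.4
gripper_force: 25.0
```

Request:
send_rows --grip '[-1,-1,-1,-1,-1,-1]' --pt "0 0 0" --pt "0 0 0.005" --pt "0 0 0.012" --pt "0 0 0.03" --pt "0 0 0.06" --pt "0 0 0.1" --yaw '[0,0,0,0,0,0]'

```text
time_s: 4.4
ee_pos: [466.7, -204.1, 131.0]
ee_rot: [-179.7, -0.1, 76.6]
force: [1.0, -0.7, -0.9]
gripper_width: 18.1
gripper_force: 25.0
```

Run:
```python
from h import *
for i in range(8): w=grab('wrist','w3.png')
s=env.state(); print(s['time_s'],s['ee_pos'],s['gripper_width'],s['force'])
```

```text
4.8 [ 467.51615386 -204.42972175  130.26356717] 18.15167614288012 [-0.21039034  0.16264705  0.52998181]
```

View pics/w3.png

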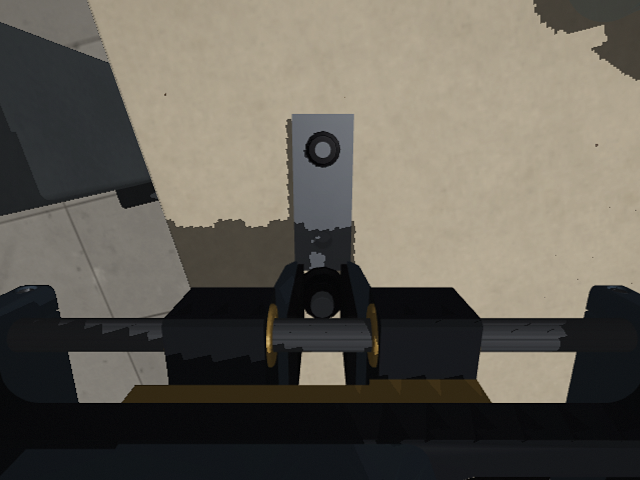

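The rivet is held with its pin top at (322,303), pin up. Next I'll carry it to just short of the hole and look there.

Request:
send_rows --grip '[-1,-1,-1,-1,-1,-1,-1,-1]' --pt "-0.003 0.03 0" --pt "-0.007 0.07 0" --pt "-0.011 0.11 0" --pt "-0.015 0.15 0" --pt "-0.019 0.19 0" --pt "-0.023 0.23 0" --pt "-0.027 0.27 0" --pt "-0.03 0.31 0" --yaw '[0,0,0,0,0,0,0,0]'

```text
time_s: 5.47
ee_pos: [437.0, 106.8, 130.5]
ee_rot: [-179.9, 0.1, 76.6]
force: [0.8, -0.9, -0.6]
gripper_width: 18.0
gripper_force: 25.0
```

Request:
send_rows --grip '[-1,-1,-1,-1,-1]' --pt "0 0.035 0" --pt "0 0.06 0" --pt "0 0.06 0" --pt "0 0.06 0" --pt "0 0.06 0" --yaw '[0,0,0,0,0]'

```text
time_s: 5.88
ee_pos: [437.8, 164.5, 130.6]
ee_rot: [-179.9, 0.1, 76.6]
force: [0.5, 0.1, -0.1]
gripper_width: 18.1
gripper_force: 25.0
```

Run:
```python
from h import *
for i in range(10): w=grab('wrist','w4.png')
s=env.state(); print(s['time_s'],s['ee_pos'],s['ee_rot'],s['gripper_width'])
print(proj(w,[442.6,225.9,37]))
```

```text
6.3833 [438.51667265 164.84463168 131.53527222] [ 1.79990771e+02 -3.69437804e-03  7.65343673e+01] 18.21883502301095
(np.float64(305.87098367868504), np.float64(160.72650469960752))
```

View pics/w4.png

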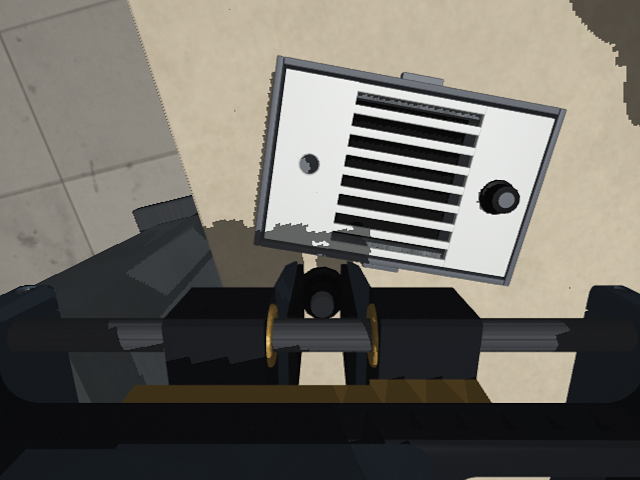

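The hole is at about (309,163), clear of the fingers, and the held pin is at (322,303). I'll measure both in this view to get the relative offset.

```bash
cat > meas.py <<'E'
from h import *
w=grab('wrist'); s=env.state(); T=np.array(s['ee_pos'])
g=cv2.cvtColor(w['frame'],cv2.COLOR_RGB2GRAY)
def el(u,v,r,f):
    x=f(g[v-r:v+r+1,u-r:u+r+1]).astype(np.uint8)
    cs=cv2.findContours(x,cv2.RETR_EXTERNAL,cv2.CHAIN_APPROX_NONE)[0]
    c=max(cs,key=cv2.contourArea); e=cv2.fitEllipse(c); return e[0][0]+u-r,e[0][1]+v-r,e[1]
import sys
u,v=int(sys.argv[1]),int(sys.argv[2])
h=el(u,v,16,lambda x:x<190); print('hole',np.round(h[:2],1),h[2]); H=ray(w,h[0],h[1],37)
print(g[286:320:3,306:340:3])
p=el(322,303,13,lambda x:x>22); print('pin',np.round(p[:2],1),p[2]); Q=ray(w,p[0],p[1],T[2]+16.5)
print('T',T.round(1),'H',H.round(1),'pin',Q.round(1),'pin-T',(Q-T).round(1),'need',(H-Q)[:2].round(1), 'H-T',(H-T).round(1),s['time_s'])
E
python3 meas.py 309 163
```

```text
hole [309.1 163.8] (20.138050079345703, 20.2740421295166)
[[  8   9   9   9  10   9   9   9  11  10   7   8]
 [  7  10   8   6   9   8   9   9   8  10   9   6]
 [  7   7   8   9  35  37  38  31   7   8   6  10]
 [  8   8  10  36  36  36  36  37  32  10  11   7]
 [ 10   9  32  36  42  43  44  42  36  12   8   7]
 [  9   7  37  41  40  41  41  40  40  22   8   7]
 [  6   6  41  40  41  41  41  41  40  28   8   9]
 [  9   6  42  41  40  40  41  40  41  32   7   9]
 [ 12   7  38  40  40  40  41  40  40  15   6  61]
 [146   4  10  41  40  40  40  39  40   5  94 168]
 [196 197  75  11  39  40  39  25  24 103 195 169]
 [ 22  22  22  27  27  28  27  27  25  23  22  24]]
pin [321.7 304. ] (22.851001739501953, 25.77243995666504)
T [438.5 164.9 131.5] H [444.3 223.4  37. ] pin [439.7 165.3 148. ] pin-T [ 1.2  0.4 16.5] need [ 4.6 58.1] H-T [  5.8  58.4 -94.5] 6.4333
```

Request:
send_rows --grip '[-1,-1,-1,-1,-1,-1,-1,-1]' --pt "-0.001 0.01 -0.015" --pt "-0.002 0.018 -0.03" --pt "-0.003 0.024 -0.045" --pt "-0.003 0.0245 -0.053" --pt "-0.003 0.0245 -0.056" --pt "-0.003 0.0245 -0.056" --pt "-0.003 0.0245 -0.056" --pt "-0.003 0.0245 -0.056" --yaw '[0,0,0,0,0,0,0,0]'

```text
time_s: 7.1
ee_pos: [436.1, 189.6, 76.2]
ee_rot: [179.9, -0.1, 76.5]
force: [-0.6, -0.7, -1.2]
gripper_width: 18.4
gripper_force: 25.0
```

Run:
```python
from h import *
for i in range(12): w=grab('wrist','w5.png')
s=env.state(); print(s['time_s'],s['ee_pos'],s['ee_rot'],s['gripper_width'])
print(proj(w,[443.7,223.4,37]))
```

```text
7.7 [435.43272503 189.65210129  75.47236433] [1.79996277e+02 4.81954923e-04 7.65698645e+01] 17.896853157607005
(np.float64(320.2683239944963), np.float64(210.2125804732121))
```

View pics/w5.png

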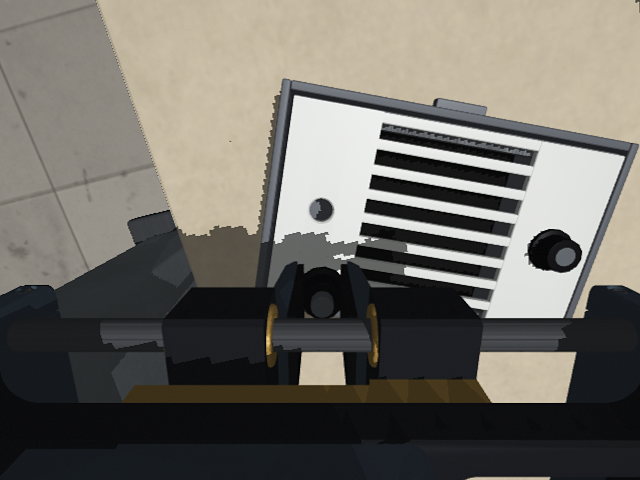

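The hole is now at (320,210) and the held pin at (322,303), almost in line. I'll measure again.

```bash
python3 meas.py 320 210 | grep -v '\[\[\|^ \['
```

```text
hole [321.2 209.6] (23.77812957763672, 24.783205032348633)
pin [321.8 304.1] (22.886180877685547, 25.812618255615234)
T [435.4 189.6  75.5] H [444.3 223.6  37. ] pin [436.6 190.1  92. ] pin-T [ 1.2  0.4 16.5] need [ 7.7 33.6] H-T [  8.9  34.  -38.5] 7.75
```

Run:
```python
from h import *
fs=[]
for i in range(4): w=grab('wrist'); fs.append(cv2.cvtColor(w['frame'],cv2.COLOR_RGB2GRAY).astype(float))
g=np.mean(fs,0); T=np.array(env.state()['ee_pos']); print(T.round(1))
print(g[286:322,308:337:2].round().astype(int))
# predicted outlines: circle r5.5 at pin top and pin base for rivet centred at T
for off in (-1,0,1):
  l=np.array([.233,.972,0])*off
  for r,z in((5.5,16.5),(5.5,9.5),(10,9.5)):
    a=np.linspace(0,6.28,60); q=np.array([proj(w,T+l+[r*np.cos(t),r*np.sin(t),z]) for t in a]); print(off,r,z,q.min(0).round(1),q.max(0).round(1))
```

```text
[435.4 189.6  75.4]
[[  6   8  10  10   8   8   7   8   9   8   9   9   9   9   7]
 [  8   9   8   8   8   9   9  10   9   8   9   9   8   9   8]
 [  8   7   9   8   9  10   8   8   8   9   8   8   8   8   8]
 [  8   8   9   8   8   8   7   8   8   8   8   8   8   9   9]
 [  8   8   8   8   8   8   9  11   9   8   8   8   8   8   8]
 [  8   8   7   8   8  13  22  31  20  12   8   8   8   8   8]
 [  9   8   7   8  20  36  38  38  38  34  16   7   8   9   8]
 [  8   8   8   8  35  37  37  36  37  38  33   9   8   9   8]
 [  8   9   8  20  37  36  37  36  36  36  36  19   7   9   9]
 [  7   8  10  34  37  36  36  37  36  36  36  33   8   8   8]
 [  7   7  25  36  36  36  36  38  36  36  36  36  16   8   8]
 [  8   7  31  36  36  37  40  44  39  37  36  36  20   8   8]
 [  8   7  33  35  39  42  46  43  44  45  38  36  27   8   8]
 [  8   6  34  36  42  42  41  42  41  42  42  36  28   8   8]
 [  9   7  36  39  41  42  42  42  41  41  42  38  38   7   9]
 [  8  12  37  42  42  41  42  42  41  41  41  40  37   9   9]
 [  8  17  40  41  41  41  42  42  41  41  41  42  37   9   8]
 [  8  17
[... 833 characters left out ...]
39  40  41  39  39  11  12  24  76  92]
 [ 84  84  72  15   8  12  30  39  24   9   9  38  77  85  83]
 [ 34  34  36  28  21  21  20  20  20  22  22  39  37  34  34]
 [ 25  25  26  27  28  28  28  28  28  28  27  26  25  25  25]
 [ 33  33  33  33  33  33  32  33  33  34  34  34  33  33  33]
 [ 36  35  35  35  36  36  36  36  36  36  36  36  36  35  36]]
-1 5.5 16.5 [307.7 296.5] [331.4 318.1]
-1 5.5 9.5 [308.3 290.5] [331.  311.4]
-1 10 9.5 [299.  281.8] [340.3 319.7]
0 5.5 16.5 [307.7 294.5] [331.4 316.2]
0 5.5 9.5 [308.3 288.6] [331.  309.5]
0 10 9.5 [299.  279.8] [340.3 317.9]
1 5.5 16.5 [307.7 292.5] [331.4 314.3]
1 5.5 9.5 [308.2 286.7] [331.  307.6]
1 10 9.5 [298.9 277.9] [340.3 316. ]
```

Request:
send_rows --grip '[-1,-1,-1,-1,-1,-1,-1,-1]' --pt "0.004 0.015 -0.004" --pt "0.008 0.03 -0.008" --pt "0.008 0.0349 -0.01" --pt "0.008 0.0349 -0.01" --pt "0.008 0.0349 -0.01" --pt "0.008 0.0349 -0.01" --pt "0.008 0.0349 -0.01" --pt "0.008 0.0349 -0.01" --yaw '[0,0,0,0,0,0,0,0]'

```text
time_s: 8.62
ee_pos: [443.4, 224.2, 65.6]
ee_rot: [180.0, 0.0, 76.6]
force: [0.1, 0.3, -0.6]
gripper_width: 18.1
gripper_force: 25.0
```

Request:
send_rows --grip '[-1,-1,-1,-1,-1,-1]' --pt "0 0 0" --pt "0 0 0" --pt "0 0 0" --pt "0 0 0" --pt "0 0 0" --pt "0 0 0" --yaw '[0,0,0,0,0,0]'

```text
time_s: 9.12
ee_pos: [443.4, 224.5, 65.5]
ee_rot: [180.0, 0.0, 76.6]
force: [-0.6, 0.5, -1.2]
gripper_width: 18.1
gripper_force: 25.0
```

Request:
send_rows --grip '[-1,-1,-1,-1,-1,-1]' --pt "0 0 -0.004" --pt "0 0 -0.007" --pt "0 0 -0.009" --pt "0 0 -0.011" --pt "0 0 -0.012" --pt "0 0 -0.012" --yaw '[0,0,0,0,0,0]'

```text
time_s: 9.62
ee_pos: [443.2, 224.4, 53.1]
ee_rot: [-180.0, 0.0, 76.6]
force: [0.2, 0.0, 0.2]
gripper_width: 18.1
gripper_force: 25.0
```

Request:
send_rows --grip '[-1,-1,-1,-1,-1,-1]' --pt "0 0 -0.001" --pt "0 0 -0.002" --pt "0 0 -0.003" --pt "0 0 -0.004" --pt "0 0 -0.005" --pt "0 0 -0.005" --yaw '[0,0,0,0,0,0]'

```text
time_s: 10.12
ee_pos: [443.3, 224.5, 48.3]
ee_rot: [-180.0, 0.0, 76.6]
force: [0.4, 0.6, 0.2]
gripper_width: 18.4
gripper_force: 25.0
```

Request:
send_rows --grip '[-1,-1,-1,-1,-1]' --pt "0 0 -0.0015" --pt "0 0 -0.003" --pt "0 0 -0.004" --pt "0 0 -0.0045" --pt "0 0 -0.0045" --yaw '[0,0,0,0,0]'

```text
time_s: 10.53
ee_pos: [443.4, 224.5, 43.8]
ee_rot: [-180.0, 0.0, 76.6]
force: [0.3, -0.1, -0.6]
gripper_width: 18.1
gripper_force: 25.0
```

Request:
send_rows --grip '[-1,-1,-1]' --pt "0 0 -0.0003" --pt "0 0 -0.0006" --pt "0 0 -0.0006" --yaw '[0,0,0]'

```text
time_s: 10.78
ee_pos: [443.4, 224.5, 43.4]
ee_rot: [180.0, 0.0, 76.6]
force: [-0.2, -0.4, -0.2]
gripper_width: 18.4
gripper_force: 25.0
```

Request:
send_rows --grip '[-1,-1,-1]' --pt "0 0 -0.0004" --pt "0 0 -0.0008" --pt "0 0 -0.0008" --yaw '[0,0,0]'

```text
time_s: 11.03
ee_pos: [443.4, 224.5, 42.5]
ee_rot: [-180.0, 0.0, 76.6]
force: [0.8, -0.2, -0.6]
gripper_width: 18.4
gripper_force: 25.0
```

Request:
send_rows --grip '[-0.5,-0.4,-0.3,-0.2,-0.1,-0.1,-0.1]' --pt "0 0 0" --pt "0 0 0" --pt "0 0 0" --pt "0 0 0" --pt "0 0 0" --pt "0 0 0" --pt "0 0 0" --yaw '[0,0,0,0,0,0,0]'

```text
time_s: 11.62
ee_pos: [443.5, 224.5, 42.6]
ee_rot: [180.0, -0.0, 76.6]
force: [-0.3, -0.4, -0.5]
gripper_width: 41.0
gripper_force: 0.0
```

Request:
send_rows --grip '[-0.1,-0.1,-0.1,-0.1,-0.1,-0.1,-0.1,-0.1]' --pt "0 0 0.01" --pt "0 0 0.03" --pt "-0.008 -0.035 0.04" --pt "-0.008 -0.035 0.04" --pt "-0.008 -0.035 0.04" --pt "-0.008 -0.035 0.04" --pt "-0.008 -0.035 0.04" --pt "-0.008 -0.035 0.04" --yaw '[0,0,0,0,0,0,0,0]'

```text
time_s: 12.28
ee_pos: [435.5, 190.0, 82.3]
ee_rot: [-180.0, 0.0, 76.6]
force: [-0.3, -0.1, 0.2]
gripper_width: 41.2
gripper_force: 0.0
```

Run:
```python
from h import *
for i in range(6): w=grab('wrist','w6.png')
s=env.state(); print(s['time_s'],s['ee_pos'],s['ee_rot'],s['gripper_width'],s['force'])
```

```text
12.5833 [435.41719586 189.69000999  82.39700912] [-1.79989696e+02  1.17427914e-02  7.65875726e+01] 41.000203412629745 [0.81720325 0.20701556 0.50496005]
```

View pics/w6.png

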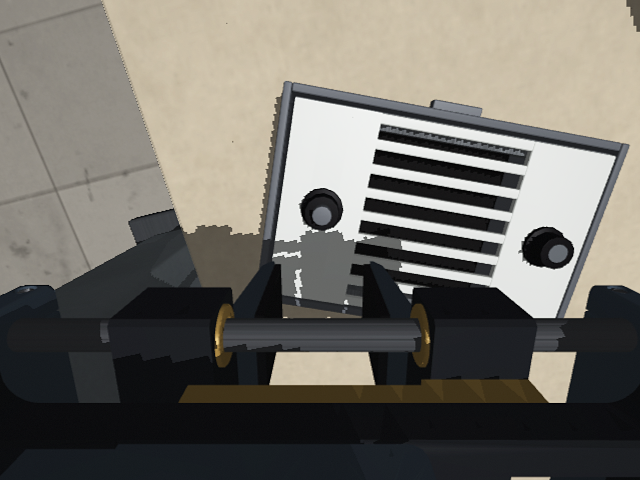

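The rivet stands upright in the hole at (321,209), with its pin up at (321,214) and the fingers clear of it. I'll shut the fingers and come over the pin.

Request:
send_rows --grip '[-1,-1,-1,-1,-1,-1,-1,-1]' --pt "0 0 0" --pt "0 0 0" --pt "0 0 0" --pt "0.004 0.017 0" --pt "0.0078 0.0343 0" --pt "0.0078 0.0343 -0.008" --pt "0.0078 0.0343 -0.016" --pt "0.0078 0.0343 -0.018" --yaw '[0,0,0,0,0,0,0,0]'

```text
time_s: 13.25
ee_pos: [441.7, 222.8, 62.8]
ee_rot: [-179.8, 0.2, 76.6]
force: [-0.5, -1.0, -0.8]
gripper_width: 0.2
gripper_force: 0.0
```

Request:
send_rows --grip '[-1,-1,-1,-1,-1,-1,-1,-1]' --pt "0 0 0" --pt "0 0 0" --pt "0 0 0" --pt "0 0 0" --pt "0 0 0" --pt "0 0 0" --pt "0 0 0" --pt "0 0 0" --yaw '[0,0,0,0,0,0,0,0]'

```text
time_s: 13.92
ee_pos: [443.3, 223.8, 64.7]
ee_rot: [180.0, -0.0, 76.6]
force: [-0.1, 0.2, -0.1]
gripper_width: 0.3
gripper_force: 0.0
```

Request:
send_rows --grip '[-1,-1,-1,-1,-1,-1,-1,-1]' --pt "0 0 -0.0005" --pt "0 0 -0.001" --pt "0 0 -0.0015" --pt "0 0 -0.002" --pt "0 0 -0.0025" --pt "0 0 -0.003" --pt "0 0 -0.0035" --pt "0 0 -0.004" --yaw '[0,0,0,0,0,0,0,0]'

```text
time_s: 14.58
ee_pos: [443.2, 223.8, 60.5]
ee_rot: [180.0, 0.0, 76.6]
force: [-0.6, 0.2, 0.0]
gripper_width: 0.4
gripper_force: 0.0
```

Request:
send_rows --grip '[-1,-1,-1,-1,-1,-1,-1,-1]' --pt "0 0 -0.0003" --pt "0 0 -0.0006" --pt "0 0 -0.0009" --pt "0 0 -0.0012" --pt "0 0 -0.0015" --pt "0 0 -0.0018" --pt "0 0 -0.0021" --pt "0 0 -0.0024" --yaw '[0,0,0,0,0,0,0,0]'

```text
time_s: 15.25
ee_pos: [443.4, 223.9, 59.1]
ee_rot: [180.0, -0.0, 76.6]
force: [-2.4, -0.5, 8.5]
gripper_width: 0.5
gripper_force: 4.4
```

Request:
send_rows --grip '[-1,-1,-1,-1]' --pt "0 0 -0.0003" --pt "0 0 -0.0006" --pt "0 0 -0.0009" --pt "0 0 -0.0012" --yaw '[0,0,0,0]'

```text
time_s: 15.58
ee_pos: [443.4, 223.9, 58.1]
ee_rot: [180.0, -0.0, 76.6]
force: [-1.9, -0.6, 9.4]
gripper_width: 0.7
gripper_force: 5.1
```

Request:
send_rows --grip '[-1,-1,-1,-1,-1,-1]' --pt "0 0 -0.0003" --pt "0 0 -0.0006" --pt "0 0 -0.0009" --pt "0 0 -0.0012" --pt "0 0 -0.0015" --pt "0 0 -0.0018" --yaw '[0,0,0,0,0,0]'

```text
time_s: 16.08
ee_pos: [443.4, 223.9, 56.5]
ee_rot: [180.0, -0.0, 76.6]
force: [-3.0, -0.9, 11.5]
gripper_width: 0.3
gripper_force: 5.5
```

Request:
send_rows --grip '[-1,-1,-1,-1,-1,-1]' --pt "0 0 -0.0003" --pt "0 0 -0.0006" --pt "0 0 -0.0009" --pt "0 0 -0.0012" --pt "0 0 -0.0015" --pt "0 0 -0.0018" --yaw '[0,0,0,0,0,0]'

```text
time_s: 16.58
ee_pos: [443.4, 223.9, 54.7]
ee_rot: [180.0, -0.0, 76.6]
force: [-2.7, -1.3, 11.3]
gripper_width: 0.7
gripper_force: 5.5
```

Request:
send_rows --grip '[-1,-1,-1,-1,-1,-1]' --pt "0 0 -0.0003" --pt "0 0 -0.0006" --pt "0 0 -0.0009" --pt "0 0 -0.0012" --pt "0 0 -0.0015" --pt "0 0 -0.0018" --yaw '[0,0,0,0,0,0]'

```text
time_s: 17.08
ee_pos: [443.4, 223.9, 52.9]
ee_rot: [180.0, -0.0, 76.6]
force: [-2.0, -1.1, 11.2]
gripper_width: 0.5
gripper_force: 5.5
```

Request:
send_rows --grip '[-1,-1,-1]' --pt "0 0 -0.0002" --pt "0 0 -0.0004" --pt "0 0 -0.0006" --yaw '[0,0,0]'

```text
time_s: 17.33
ee_pos: [443.4, 223.9, 52.3]
ee_rot: [180.0, -0.0, 76.6]
force: [-2.8, -0.8, 10.3]
gripper_width: 0.6
gripper_force: 5.5
```

Request:
send_rows --grip '[-1,-1]' --pt "0 0 -0.0002" --pt "0 0 -0.0004" --yaw '[0,0]'

```text
time_s: 17.5
ee_pos: [443.4, 223.9, 51.9]
ee_rot: [180.0, -0.0, 76.6]
force: [-2.5, -1.3, 10.8]
gripper_width: 0.7
gripper_force: 5.5
```

Request:
send_rows --grip '[-1,-1]' --pt "0 0 -0.0002" --pt "0 0 -0.0004" --yaw '[0,0]'

```text
time_s: 17.67
ee_pos: [443.4, 223.9, 51.5]
ee_rot: [180.0, -0.0, 76.6]
force: [-3.4, -1.4, 11.2]
gripper_width: -0.1
gripper_force: 5.5
```

Request:
send_rows --grip '[-1,-1]' --pt "0 0 -0.0002" --pt "0 0 -0.0004" --yaw '[0,0]'

```text
time_s: 17.83
ee_pos: [443.3, 223.9, 51.0]
ee_rot: [180.0, -0.0, 76.6]
force: [-3.2, -1.4, 11.2]
gripper_width: 0.3
gripper_force: 5.5
```

Request:
send_rows --grip '[-1,-1]' --pt "0 0 -0.0002" --pt "0 0 -0.0004" --yaw '[0,0]'

```text
time_s: 18.0
ee_pos: [443.4, 223.9, 50.7]
ee_rot: [180.0, -0.0, 76.6]
force: [-2.1, -1.9, 10.8]
gripper_width: 0.4
gripper_force: 5.6
```

Request:
send_rows --grip '[-1,-1]' --pt "0 0 -0.0002" --pt "0 0 -0.0004" --yaw '[0,0]'

```text
time_s: 18.17
ee_pos: [443.4, 223.9, 50.3]
ee_rot: [180.0, -0.0, 76.6]
force: [-3.4, -1.2, 12.1]
gripper_width: 0.1
gripper_force: 5.9
```

Request:
send_rows --grip '[-1,-1]' --pt "0 0 -0.0002" --pt "0 0 -0.0003" --yaw '[0,0]'

```text
time_s: 18.33
ee_pos: [443.4, 223.9, 50.1]
ee_rot: [180.0, -0.0, 76.6]
force: [-2.3, -1.5, 11.9]
gripper_width: 0.5
gripper_force: 6.1
```

The force is now climbing, so the pin is home. I'll continue gently towards 15 N.

Request:
send_rows --grip '[-1,-1,-1]' --pt "0 0 -0.0002" --pt "0 0 -0.0004" --pt "0 0 -0.0006" --yaw '[0,0,0]'

```text
time_s: 18.58
ee_pos: [443.4, 223.9, 49.6]
ee_rot: [180.0, -0.0, 76.6]
force: [-2.1, -1.3, 13.4]
gripper_width: 0.2
gripper_force: 6.5
```

Request:
send_rows --grip '[-1,-1,-1]' --pt "0 0 -0.0002" --pt "0 0 -0.0004" --pt "0 0 -0.0004" --yaw '[0,0,0]'

```text
time_s: 18.83
ee_pos: [443.4, 223.9, 49.2]
ee_rot: [180.0, -0.0, 76.6]
force: [-3.6, -2.5, 13.5]
gripper_width: 0.4
gripper_force: 6.7
```

Request:
send_rows --grip '[-1,-1,-1,-1,-1]' --pt "0 0 -0.0003" --pt "0 0 -0.0006" --pt "0 0 -0.0009" --pt "0 0 -0.0009" --pt "0 0 -0.0009" --yaw '[0,0,0,0,0]'

```text
time_s: 19.25
ee_pos: [443.4, 223.9, 48.5]
ee_rot: [180.0, -0.0, 76.6]
force: [-3.0, -1.9, 14.3]
gripper_width: 0.4
gripper_force: 7.3
```

That is about 14.6 N. I'll hold briefly, then lift off straight and look.

Request:
send_rows --grip '[-1,-1,-1,-1,-1,-1,-1,-1]' --pt "0 0 -0.0002" --pt "0 0 -0.0002" --pt "0 0 -0.0002" --pt "0 0 -0.0002" --pt "0 0 0.003" --pt "0 0 0.008" --pt "0 0 0.02" --pt "0 0 0.04" --yaw '[0,0,0,0,0,0,0,0]'

```text
time_s: 19.92
ee_pos: [441.9, 223.2, 85.7]
ee_rot: [-179.8, 0.1, 76.6]
force: [0.6, 0.4, 0.2]
gripper_width: 0.4
gripper_force: 0.0
```

Request:
send_rows --grip '[-1,-1,-1,-1,-1,-1]' --pt "-0.008 -0.035 0.01" --pt "-0.008 -0.035 0.01" --pt "-0.008 -0.035 0.01" --pt "-0.008 -0.035 0.01" --pt "-0.008 -0.035 0.01" --pt "-0.008 -0.035 0.01" --yaw '[0,0,0,0,0,0]'

```text
time_s: 20.42
ee_pos: [435.2, 189.3, 96.2]
ee_rot: [-180.0, 0.0, 76.6]
force: [-0.4, 0.2, -0.6]
gripper_width: 0.4
gripper_force: 0.0
```

Run:
```python
from h import *
for i in range(5): w=grab('wrist','w7.png')
s=env.state(); print(s['time_s'],s['ee_pos'],s['force'])
c=cv2.resize(w['frame'][130:300,250:590,::-1],None,fx=2.3,fy=2.3,interpolation=cv2.INTER_CUBIC); cv2.imwrite('pics/w7c.png',c)
```

```text
20.6667 [435.19853782 189.07009271  96.51326931] [-0.27502009  0.50122604  0.08771158]
```

View pics/w7c.png

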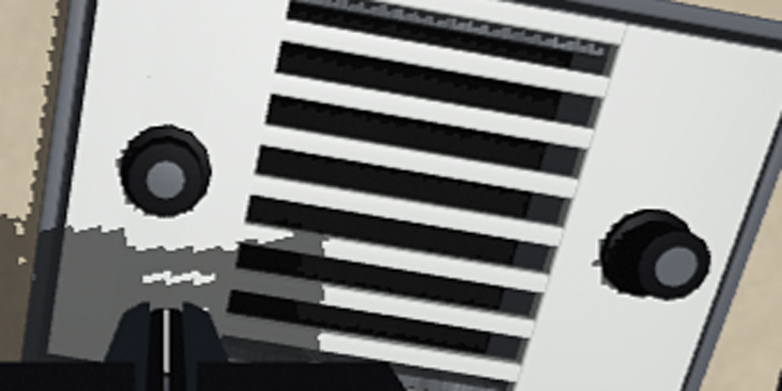

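In the crop the rivet sits at (165,170), square in the hole, with its pin flush and concentric with the head. Nothing is touching it, so I'll hand in.

```bash
python3 -c "
from workcell import env
print(env.job_done())"
```

```text
the job is handed in; nothing more can be done
None
```

I seated the unused rivet in the cover's empty hole, pressed its pin home and bore on it with about 14.7 N. The last picture shows it square in the hole with the pin flush. I handed the job in at about 21 s; it returned no verdict.

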